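Set out four espressos on their pick-up pads

TASK

Put each of the four lidded card espresso cups on the pick-up pad of its lid's colour, standing flat on the pad's floor inside the raised rim. Keep the cups upright, set them down gently rather than dropping them, and leave the two small sugar pots where they are, even though their caps share colours with the cups.

Things in the scene. Friction and masses are not known exactly. Their poses are not given: they have to be found in the camera images.
- cup_red_mid (a point): centre of the espresso cup with the red lid, half-way up (35 mm above its foot). Loose, upright, closed: brown ribbed card cup, 48 mm wide at the foot, widening to 57 mm under a flat red lid 60 mm wide; 70 mm tall in all, 0.08 to 0.17 kg, stiff enough to be gripped across from above at any turn; z up
- cup_yellow_mid (a point): centre of the espresso cup with the yellow lid, half-way up (35 mm above its foot). Loose, upright, closed: brown ribbed card cup, 48 mm wide at the foot, widening to 57 mm under a flat yellow lid 60 mm wide; 70 mm tall in all, 0.08 to 0.17 kg, stiff enough to be gripped across from above at any turn; z up
- cup_green_mid (a point): centre of the espresso cup with the green lid, half-way up (35 mm above its foot). Loose, upright, closed: brown ribbed card cup, 48 mm wide at the foot, widening to 57 mm under a flat green lid 60 mm wide; 70 mm tall in all, 0.08 to 0.17 kg, stiff enough to be gripped across from above at any turn; z up
- cup_blue_mid (a point): centre of the espresso cup with the blue lid, half-way up (35 mm above its foot). Loose, upright, closed: brown ribbed card cup, 48 mm wide at the foot, widening to 57 mm under a flat blue lid 60 mm wide; 70 mm tall in all, 0.08 to 0.17 kg, stiff enough to be gripped across from above at any turn; z up
- pad_red: red pick-up pad, fixed to the counter: round dish 88 mm across with a raised red rim 8 mm wide, its top 12 mm above the counter, around a flat floor 72 mm across (black with a dot of the pad's colour) that lies 6 mm above the counter. Origin at its centre at counter height, z up
- pad_yellow: yellow pick-up pad, fixed to the counter: round dish 88 mm across with a raised yellow rim 8 mm wide, its top 12 mm above the counter, around a flat floor 72 mm across (black with a dot of the pad's colour) that lies 6 mm above the counter. Origin at its centre at counter height, z up
- pad_green: green pick-up pad, fixed to the counter: round dish 88 mm across with a raised green rim 8 mm wide, its top 12 mm above the counter, around a flat floor 72 mm across (black with a dot of the pad's colour) that lies 6 mm above the counter. Origin at its centre at counter height, z up
- pad_blue: blue pick-up pad, fixed to the counter: round dish 88 mm across with a raised blue rim 8 mm wide, its top 12 mm above the counter, around a flat floor 72 mm across (black with a dot of the pad's colour) that lies 6 mm above the counter. Origin at its centre at counter height, z up
- pot_red_mid (a point): centre of a small sugar pot, half-way up (22 mm above its foot): white porcelain 40 mm wide with a flat red cap 41 mm wide, 44 mm tall, 0.09 kg, loose, upright. Not a cup; it stays where it is
- pot_yellow_mid (a point): centre of a small sugar pot, half-way up (22 mm above its foot): white porcelain 40 mm wide with a flat yellow cap 41 mm wide, 44 mm tall, 0.09 kg, loose, upright. Not a cup; it stays where it is
Not all that is in view belongs to the job. Of the things that look like the pad_red, take the one that is farthest to the robot's right at the start.

How it is judged:
At the end, for the whole second after the job is handed in: Every cup stands released and at rest (under 0.02 m/s) on the pad of its lid's colour: centre within 14 mm of the pad's centre, mid-height 37 to 46 mm above the counter, upright within 0.06 rad; both sugar pots are within 20 mm of where they started (horizontal distance between cup_red_mid and pad_red below 0.014 m and height (world z) of cup_red_mid between 0.037 and 0.046 m and angle between each of cup_red_mid, cup_yellow_mid, cup_green_mid, cup_blue_mid's own z axis and vertical below 0.06 rad and linear speed of each of cup_red, cup_yellow, cup_green, cup_blue below 0.02 m/s and horizontal distance between cup_yellow_mid and pad_yellow below 0.014 m and height (world z) of cup_yellow_mid between 0.037 and 0.046 m and horizontal distance between cup_green_mid and pad_green below 0.014 m and height (world z) of cup_green_mid between 0.037 and 0.046 m and horizontal distance between cup_blue_mid and pad_blue below 0.014 m and height (world z) of cup_blue_mid between 0.037 and 0.046 m and distance of each of pot_red_mid, pot_yellow_mid from where it was at the start of the episode below 0.02 m); the robot touches nothing.
It fails at once if a cup is tipped by more than 35 degrees (angle between any of cup_red_mid, cup_yellow_mid, cup_green_mid, cup_blue_mid's own z axis and vertical above 0.61 rad).
It fails at once if a cup is let go more than 25 mm above the pad's floor ((height (world z) of cup_red_mid above 0.066 m and contact force between the fingers and cup_red below 0.02 N) or (height (world z) of cup_yellow_mid above 0.066 m and contact force between the fingers and cup_yellow below 0.02 N) or (height (world z) of cup_green_mid above 0.066 m and contact force between the fingers and cup_green below 0.02 N) or (height (world z) of cup_blue_mid above 0.066 m and contact force between the fingers and cup_blue below 0.02 N)).
It fails at once if a sugar pot is moved by more than 20 mm (distance of any of pot_red_mid, pot_yellow_mid from where it was at the start of the episode above 0.02 m).
It also fails if it takes over 106 s, if anything falls off the work surface, if the arm or the gripper's body presses on something with over 40 N, if the wrist force passes 120 N, or if a joint passes its speed limit or range.

ROBOT

A 7-joint arm with a two-finger parallel gripper is mounted at the origin on the work surface. World frame = base frame: x ahead of the robot, y to its left, z up, the work surface at z = 0. Lengths are in m, angles in rad, forces in N, time in s.
With the tool pointing down it reaches from about 0.35 to 0.9 m from the base axis. Payload 8.1 kg.
Tool frame: the origin (TCP) lies between the finger pads; the fingertips stand ahead of it and the grasp point (between the pads) is the TCP (arm.nose_length is the z of the fingertips in the tool frame, in m); z points along the fingers, y is the line along which they close (so a half turn about z gives the same grasp; the last joint's range is limited). The gripper opens to 92 mm and grips with 3 to 60 N. Pads are 19 mm wide; open, the fingers measure 130 mm over their backs; the gripper's body (75 mm by 190 mm) begins 47 mm behind the grasp point.
Start: joints at [1.142, 0.434, 0.025, 1.573, -0.012, 1.134, -0.075], TCP at [0.2, -0.592, 0.246] pointing down, gripper open.
Joint ranges: [-2.62, 2.62], [-0.44, 2.09], [-1.27, 1.32], [0.08, 2.57], [-1.32, 4.46], [0.12, 2], [-2.74, 2.74]. Speed limits (rad/s): [2.22, 2.22, 3.01, 3.01, 3.14, 3.14, 3.14].

INTERFACE

Orientations are given as a rotation vector (axis times angle).
In Python, from cell import sensors, optics, arm gives the robot as it stands.
- The arm moves only by the tool arm_command, never from a script. Its argument "deltas" is one flat list of numbers, 7 for each row, row after row: the turn, a rotation vector about the world's x, y, z as a fraction of full scale, then the shift along the world's x, y, z as a fraction of full scale, then the finger opening in mm, from 0 to 91.8. In form: [wx, wy, wz, dx, dy, dz, fingers, wx, wy, wz, dx, dy, dz, fingers, ...]. A call has 1 to 20 rows; each row is the pose to reach, as a shift and turn from the pose commanded when the call began; what a row does not reach only later rows make up. Full scale, the value 1, is 1 m for a shift and 90 degrees for a turn. A row lasts 1/10 s, in which the tool goes at most 50 mm and 8.59 degrees, less where a joint would pass 70% of its speed; a pose out of reach is approached as far as the arm can. A call with a number of a shift or a turn outside -1 to 1 is refused whole. A call with a gripper value outside its range is refused whole. The fingers move at their own pace and stop on an object; "force" is the grip in N (left out, the last holds). Time passes only in rows, so rows that repeat a pose let the fingers close. It gives the time, the measured TCP pose, the force, the opening and the grip force at its end, in the units of the state.
- sensors.observe(): the state, without advancing time (a new reading comes with each control period).
- optics.get_image(name): name is "scene" or "top" or "wrist"; returns the picture (384x512x3 uint8, blue, green, red); there is no depth.
- optics.calibration(name): a dict with "camera_matrix" (3x3 intrinsics, pixels), "D" ([k1, k2, p1, p2, k3] as OpenCV has them; the pictures are not rectified), "rvec" (rotation vector, rad) and "tvec" (3), from world to camera coordinates, as OpenCV has them. Camera axes: x right, y down, z forward; pixel columns grow to the right and rows downward; lengths in m; the calibration is good to about 2 mm. A picture is of the moment at which its call begins: read the wrist's pose just before it. calibration takes no time and is no camera call; for the wrist camera it gives the pose at the moment of the call.
- arm.sign_off(): hands the job in; it is judged then, once.
The state is a dict: "clock": time; "joints": joint angles; "dq": joint speeds; "joint_efforts": joint torques, N m; "position": TCP position; "ee_rot": TCP orientation; "force": force on the tool from outside, world axes, zero at the start; "ft_torque": the same for the moment, N m; "width": opening from 0.0 (shut) to 1.0 (fully open); "gripper_force": force on a finger pad.
Only numpy, scipy, OpenCV 4.12 (cv2) and the standard library are available. Lean on these libraries where they do the work, as an engineer would, in place of code of your own. Each camera call takes 0.05 s, during which the arm holds its last target. There are 200 camera calls.

## Working session

There is one attempt and no reset: what is moved stays moved. The work goes in short steps, Python scripts to look and compute and a tool call to move; the robot and the scene stay as the last step left them, time stands still between calls to the robot, and variables do not carry over. Pictures are saved under pics/ and viewed, at most 14 in all, crops included, and the job is handed in when it is done.

Besides the shell and the picture viewer there is one more tool, called after "Emit:" by a JSON object that holds its "api" and its "payload". arm_command: Moves the arm, as the interface text tells. Its arguments: {"type":"object","properties":{"deltas":{"type":"array","items":{"type":"number"}},"force":{"type":"number"}},"required":["deltas"]}

```bash
mkdir -p pics; ls; python3 - <<'E'
from cell import sensors, optics, arm
import cv2
s=sensors.observe(); print({k:s[k] for k in('clock','position','ee_rot','width')}, arm.nose_length)
for n in('top','scene'):
    cv2.imwrite(f'pics/{n}0.png',optics.get_image(n)); print(n,optics.calibration(n))
E
```

```text
pics
{'clock': 0.0, 'position': array([ 0.19982202, -0.59169119,  0.24494503]), 'ee_rot': array([-3.09854287e+00, -5.09078163e-01,  5.96039354e-04]), 'width': 1.0049501310398232} 0.019
top {'camera_matrix': array([[395.46889994,   0.        , 258.44313981],
       [  0.        , 395.46889994, 186.30765074],
       [  0.        ,   0.        ,   1.        ]]), 'D': array([-0.13472955,  0.        ,  0.        ,  0.        ,  0.        ]), 'rvec': array([ 2.14809503, -2.14517372,  0.2049059 ]), 'tvec': array([0.00844605, 0.5863259 , 0.84015423])}
scene {'camera_matrix': array([[445.07330759,   0.        , 247.83515637],
       [  0.        , 445.07330759, 193.40296391],
       [  0.        ,   0.        ,   1.        ]]), 'D': array([0.01785021, 0.        , 0.        , 0.        , 0.        ]), 'rvec': array([ 1.8884425 ,  1.50334393, -0.653632  ]), 'tvec': array([-0.13805168, -0.35977943,  1.57133158])}
```

View pics/top0.png

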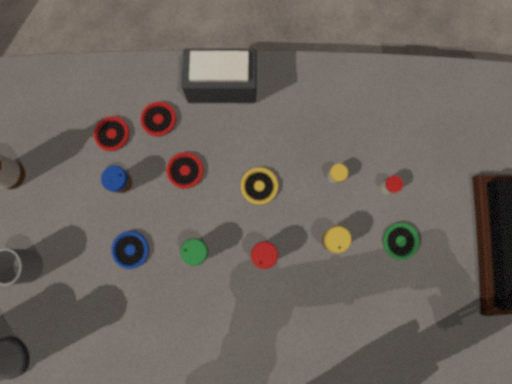

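View pics/scene0.png

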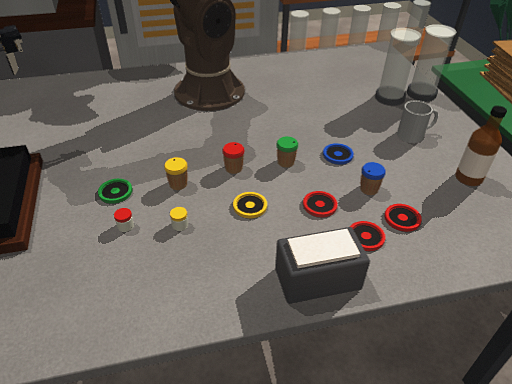

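The top view shows the cups at blue (115,179), green (194,252), red (264,255) and yellow (338,240). The pots are at (339,172) and (394,184). The pads are yellow (260,186), blue (130,250) and green (401,241), with three red ones at (111,133), (158,119) and (185,170). The scene view agrees. Next I'll measure them all.

```bash
cat > h.py <<'E'
import cv2, numpy as np
from cell import sensors, optics, arm
HUE={'red':[(0,8),(172,180)],'yellow':[(18,32)],'green':[(50,85)],'blue':[(100,125)]}
def mask(im,c):
    h=cv2.cvtColor(im,cv2.COLOR_BGR2HSV); m=0
    for a,b in HUE[c]: m=m|cv2.inRange(h,(a,120,50),(b,255,255))
    return m
def rays(cal,uv):
    n=cv2.undistortPoints(np.float64(uv).reshape(-1,1,2),cal['camera_matrix'],cal['D'])[:,0]
    R=cv2.Rodrigues(np.float64(cal['rvec']))[0]
    return -R.T@np.float64(cal['tvec']), np.c_[n,np.ones(len(n))]@R
def onplane(cal,uv,z):
    o,d=rays(cal,uv); return o+d*((z-o[2])/d[:,2])[:,None]
def blobs(im,cal,zf,amin=150):
    """outer contours per colour -> colour, pixel, world circle centre & diameter at height zf(area kind)"""
    out=[]
    for c in HUE:
        cs,_=cv2.findContours(mask(im,c),cv2.RETR_EXTERNAL,cv2.CHAIN_APPROX_NONE)
        for k in cs:
            if cv2.contourArea(k)<amin: continue
            out.append((c,k.reshape(-1,2)))
    return out
def circ(cal,k,z):
    p=onplane(cal,k,z)[:,:2].astype(np.float32); e=cv2.fitEllipse(p.reshape(-1,1,2)); return np.array(e[0]),np.array(e[1])
E
python3 - <<'E'
from h import *
im=optics.get_image('top'); cal=optics.calibration('top')
for c,k in blobs(im,cal,None):
    print(c,k.mean(0).round(),*[(z,circ(cal,k,z)[0].round(4).tolist(),(circ(cal,k,z)[1]*1000).round()) for z in (.012,.044,.07)])
E
```

```text
red [264. 255.] (0.012, [0.4339, -0.0044], array([60., 62.])) (0.044, [0.4341, -0.0031], array([58., 59.])) (0.07, [0.4343, -0.0021], array([56., 58.]))
red [394. 184.] (0.012, [0.6004, -0.3175], array([40., 43.])) (0.044, [0.5947, -0.3052], array([38., 41.])) (0.07, [0.5902, -0.2953], array([37., 40.]))
red [185. 170.] (0.012, [0.6314, 0.1827], array([85., 87.])) (0.044, [0.6247, 0.1774], array([82., 84.])) (0.07, [0.6192, 0.1731], array([80., 81.]))
red [111. 133.] (0.012, [0.7225, 0.3662], array([86., 88.])) (0.044, [0.7126, 0.3544], array([83., 85.])) (0.07, [0.7045, 0.3449], array([80., 82.]))
red [158. 118.] (0.012, [0.7591, 0.2526], array([86., 87.])) (0.044, [0.7479, 0.2448], array([83., 84.])) (0.07, [0.7388, 0.2385], array([80., 81.]))
yellow [337. 239.] (0.012, [0.4692, -0.1736], array([59., 65.])) (0.044, [0.4681, -0.1664], array([57., 63.])) (0.07, [0.4673, -0.1606], array([56., 61.]))
yellow [259. 185.] (0.012, [0.595, 0.0067], array([85., 86.])) (0.044, [0.5896, 0.0076], array([82., 83.])) (0.07, [0.5851, 0.0083], array([80., 81.]))
yellow [339. 172.] (0.012, [0.6274, -0.183], array([40., 42.])) (0.044, [0.6209, -0.1755], array([38., 40.])) (0.07, [0.6155, -0.1694], array([37., 39.]))
green [194. 251.] (0.012, [0.4408, 0.1562], array([55., 56.])) (0.044, [0.4408, 0.1518], array([53., 54.])) (0.07, [0.4408, 0.1483], array([52., 53.]))
green [401. 241.] (0.012, [0.4638, -0.3274], array([81., 83.])) (0.044, [0.4629, -0.3148], array([78., 80.])) (0.07, [0.4623, -0.3046], array([76., 78.]))
blue [130. 250.] (0.012, [0.4441, 0.3052], array([83., 84.])) (0.044, [0.4439, 0.2956], array([80., 81.])) (0.07, [0.4438, 0.2878], array([78., 79.]))
blue [114. 178.] (0.012, [0.611, 0.3512], array([58., 61.])) (0.044, [0.605, 0.34], array([56., 59.])) (0.07, [0.6001, 0.3309], array([54., 57.]))
```

Emit:
{"api": "arm_command", "payload": {"deltas": [0,0,0,0.267,0.431,0,91.8,0,0,0,0.267,0.431,0,91.8,0,0,0,0.267,0.431,0,91.8,0,0,0,0.267,0.431,0,91.8,0,0,0,0.267,0.431,0,91.8,0,0,0,0.267,0.431,0,91.8,0,0,0,0.267,0.431,0,91.8,0,0,0,0.267,0.431,0,91.8,0,0,0,0.267,0.431,0,91.8,0,0,0,0.267,0.431,0,91.8,0,0,0,0.267,0.431,0,91.8,0,0,0,0.267,0.431,0,91.8,0,0,0,0.267,0.431,0,91.8,0,0,0,0.267,0.431,0,91.8], "force": 15}}

```text
clock: 1.55
position: [0.4661, -0.1629, 0.2456]
ee_rot: [3.1, 0.505, -0.001]
force: [-0.5, -0.7, -0.5]
width: 0.999
gripper_force: 0.0
```

```bash
python3 - <<'E'
from h import *
s=sensors.observe(); print(s['clock'],s['position'].round(4),s['ee_rot'].round(3),s['force'])
cal=optics.calibration('wrist'); im=optics.get_image('wrist'); cv2.imwrite('pics/w1.png',im)
for c,k in blobs(im,cal,None,400): print(c,k.mean(0).round(),*[(z,circ(cal,k,z)[0].round(4).tolist(),(circ(cal,k,z)[1]*1000).round()) for z in (.012,.044,.07)])
E
```

```text
1.55 [ 0.4661 -0.1629  0.2456] [ 3.10e+00  5.05e-01 -1.00e-03] [-0.45661294 -0.725972   -0.47927102]
red [ 99. 157.] (0.012, [0.4177, 0.0194], array([68., 74.])) (0.044, [0.4272, 0.0055], array([62., 67.])) (0.07, [0.4349, -0.0058], array([57., 62.]))
red [412. 104.] (0.012, [0.5984, -0.3196], array([43., 48.])) (0.044, [0.5923, -0.3043], array([40., 44.])) (0.07, [0.5873, -0.2919], array([37., 40.]))
yellow [376. 296.] (0.012, [0.3743, -0.4551], array([ 12., 468.])) (0.044, [0.3875, -0.4281], array([ 11., 427.])) (0.07, [0.3982, -0.4062], array([ 10., 395.]))
yellow [425. 255.] (0.012, [0.425, -0.42], array([39., 79.])) (0.044, [0.4339, -0.396], array([36., 73.])) (0.07, [0.441, -0.3766], array([33., 67.]))
yellow [ 78. 255.] (0.012, [0.279, 0.0174], array([39., 79.])) (0.044, [0.3004, 0.0037], array([36., 73.])) (0.07, [0.3178, -0.0075], array([33., 67.]))
yellow [251. 175.] (0.012, [0.4558, -0.1665], array([68., 69.])) (0.044, [0.462, -0.1644], array([62., 63.])) (0.07, [0.467, -0.1626], array([58., 59.]))
yellow [310.  37.] (0.012, [0.627, -0.1789], array([44., 45.])) (0.044, [0.6185, -0.1757], array([40., 41.])) (0.07, [0.6115, -0.1731], array([37., 38.]))
yellow [145.  28.] (0.012, [0.588, 0.0032], array([71., 82.])) (0.044, [0.5828, -0.0093], array([65., 75.])) (0.07, [0.5786, -0.0195], array([60., 69.]))
green [374. 201.] (0.012, [0.4644, -0.3268], array([76., 83.])) (0.044, [0.4698, -0.3108], array([70., 76.])) (0.07, [0.4742, -0.2979], array([64., 70.]))
```

View pics/w1.png

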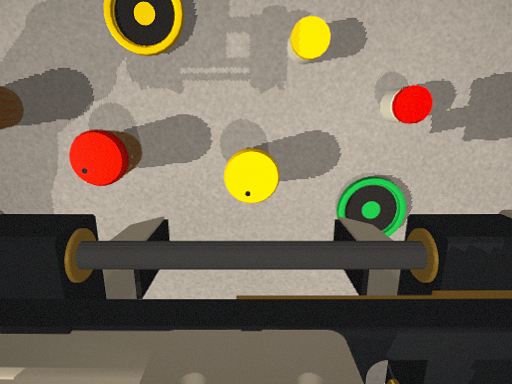

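The wrist view shows the yellow lid at (251,175). It agrees with the top camera to 2 mm, so I'll descend and grip.

Emit:
{"api": "arm_command", "payload": {"deltas": [0,0,0,0.001,0.001,-0.04,91.8,0,0,0,0.001,0.001,-0.08,91.8,0,0,0,0.001,0.001,-0.12,91.8,0,0,0,0.001,0.001,-0.15,91.8,0,0,0,0.001,0.001,-0.18,91.8,0,0,0,0.001,0.001,-0.2,91.8,0,0,0,0.001,0.001,-0.2,91.8,0,0,0,0.001,0.001,-0.2,40,0,0,0,0.001,0.001,-0.2,40,0,0,0,0.001,0.001,-0.2,40,0,0,0,0.001,0.001,-0.2,40,0,0,0,0.001,0.001,-0.2,40,0,0,0,0.001,0.001,-0.2,40,0,0,0,0.001,0.001,-0.2,40,0,0,0,0.001,0.001,-0.2,40], "force": 15}}

```text
clock: 3.1
position: [0.4687, -0.1604, 0.0464]
ee_rot: [3.099, 0.509, 0.002]
force: [0.0, -0.4, 6.3]
width: 0.644
gripper_force: 15.0
```

The opening reads about 59 mm, so the pads are closing on the lid edge. I'll regrip 8 mm lower.

Emit:
{"api": "arm_command", "payload": {"deltas": [0,0,0,0,0,0,91.8,0,0,0,0,0,0,91.8,0,0,0,0,0,0,91.8,0,0,0,0,0,-0.008,91.8,0,0,0,0,0,-0.008,91.8,0,0,0,0,0,-0.008,40,0,0,0,0,0,-0.008,40,0,0,0,0,0,-0.008,40,0,0,0,0,0,-0.008,40,0,0,0,0,0,-0.008,40,0,0,0,0,0,-0.008,40,0,0,0,0,0,-0.008,40,0,0,0,0,0,-0.008,40], "force": 15}}

```text
clock: 4.4
position: [0.4682, -0.1603, 0.0379]
ee_rot: [3.1, 0.509, 0.001]
force: [0.4, -1.6, 1.9]
width: 0.641
gripper_force: 15.0
```

Emit:
{"api": "arm_command", "payload": {"deltas": [0,0,0,0,0,0.01,40,0,0,0,0,0,0.03,40,0,0,0,0,0,0.06,40,0,0,0,0,0,0.09,40,0,0,0,0.01,0.01,0.1,40,0,0,0,0.025,0.03,0.1,40,0,0,0,0.045,0.06,0.1,40,0,0,0,0.065,0.09,0.1,40,0,0,0,0.085,0.115,0.1,40,0,0,0,0.105,0.14,0.1,40,0,0,0,0.12,0.158,0.1,40,0,0,0,0.127,0.167,0.1,40,0,0,0,0.127,0.167,0.1,40,0,0,0,0.127,0.167,0.1,40]}}

```text
clock: 5.8
position: [0.5942, 0.006, 0.1373]
ee_rot: [3.1, 0.509, -0.002]
force: [0.2, -0.6, -2.4]
width: 0.639
gripper_force: 15.0
```

```bash
python3 - <<'E'
from h import *
s=sensors.observe(); print(s['position'].round(4),s['width'])
cal=optics.calibration('wrist'); im=optics.get_image('wrist'); cv2.imwrite('pics/w2.png',im)
E
```

```text
[0.5942 0.006  0.1373] 0.6393793501465808
```

View pics/w2.png

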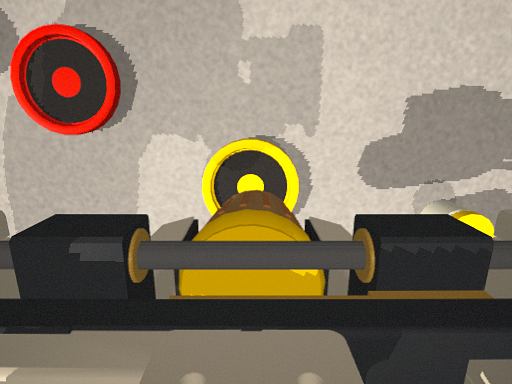

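The cup is held upright over the yellow pad, whose dot is at (250,185). I'll lower it, release, and go on to the red cup.

Emit:
{"api": "arm_command", "payload": {"deltas": [0,0,0,0.001,0.001,-0.03,40,0,0,0,0.001,0.001,-0.06,40,0,0,0,0.001,0.001,-0.08,40,0,0,0,0.001,0.001,-0.088,40,0,0,0,0.001,0.001,-0.093,40,0,0,0,0.001,0.001,-0.093,40,0,0,0,0.001,0.001,-0.093,70,0,0,0,0.001,0.001,-0.093,91.8,0,0,0,0.001,0.001,-0.093,91.8,0,0,0,0.001,0.001,-0.093,91.8,0,0,0,0.001,0.001,-0.093,91.8,0,0,0,0.001,0.001,-0.06,91.8,0,0,0,0.001,0.001,-0.02,91.8,0,0,0,0.001,0.001,0.02,91.8,0,0,0,-0.04,-0.001,0.02,91.8,0,0,0,-0.08,-0.004,0.02,91.8,0,0,0,-0.12,-0.006,0.02,91.8,0,0,0,-0.161,-0.008,0.02,91.8,0,0,0,-0.161,-0.008,0.02,91.8,0,0,0,-0.161,-0.008,0.02,91.8]}}

```text
clock: 7.85
position: [0.4337, -0.0013, 0.1582]
ee_rot: [3.099, 0.509, 0.001]
force: [0.3, 0.1, 0.8]
width: 0.999
gripper_force: 0.0
```

```bash
cat > chk.py <<'E'
from h import *
import sys
s=sensors.observe(); print(s['position'].round(4),s['width'])
cal=optics.calibration('wrist'); im=optics.get_image('wrist'); cv2.imwrite('pics/%s.png'%sys.argv[1],im)
for c,k in blobs(im,cal,None,400):
    if k[:,1].max()<235 and k.min()>0 and k[:,0].max()<511: print(c,k.mean(0).round(),*[(z,circ(cal,k,z)[0].round(4).tolist(),(circ(cal,k,z)[1]*1000).round()) for z in (.012,.07,.076)])
E
python3 chk.py w3
```

```text
[ 0.4337 -0.0013  0.1582] 0.9990222895441081
red [252. 198.] (0.012, [0.4191, -0.0071], array([72., 74.])) (0.07, [0.4346, -0.0016], array([57., 59.])) (0.076, [0.4362, -0.001], array([56., 57.]))
green [ 65. 128.] (0.012, [0.4269, 0.1776], array([72., 78.])) (0.07, [0.4407, 0.1454], array([57., 62.])) (0.076, [0.4422, 0.1421], array([55., 61.]))
```

View pics/w3.png

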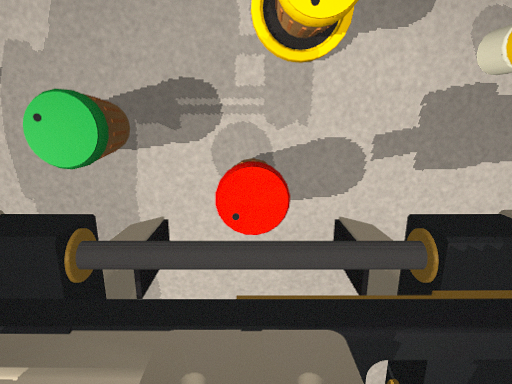

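The yellow cup is standing inside its rim, and the red cup is below at (252,198). Next is the red grasp and lift.

Emit:
{"api": "arm_command", "payload": {"deltas": [0,0,0,0.001,0,-0.04,91.8,0,0,0,0.001,0,-0.08,91.8,0,0,0,0.001,0,-0.11,91.8,0,0,0,0.001,0,-0.12,91.8,0,0,0,0.001,0,-0.12,91.8,0,0,0,0.001,0,-0.12,40,0,0,0,0.001,0,-0.12,40,0,0,0,0.001,0,-0.12,40,0,0,0,0.001,0,-0.12,40,0,0,0,0.001,0,-0.12,40,0,0,0,0.001,0,-0.12,40,0,0,0,0.001,0,-0.12,40,0,0,0,0.001,0,-0.12,40], "force": 15}}

```text
clock: 9.2
position: [0.4356, -0.0013, 0.0383]
ee_rot: [3.1, 0.509, 0.002]
force: [-0.3, -1.0, 7.4]
width: 0.64
gripper_force: 15.0
```

Emit:
{"api": "arm_command", "payload": {"deltas": [0,0,0,0,0,0.01,40,0,0,0,0,0,0.03,40,0,0,0,0,0,0.06,40,0,0,0,0,0,0.09,40,0,0,0,0.01,0.01,0.1,40,0,0,0,0.03,0.028,0.1,40,0,0,0,0.055,0.052,0.1,40,0,0,0,0.08,0.075,0.1,40,0,0,0,0.105,0.1,0.1,40,0,0,0,0.13,0.122,0.1,40,0,0,0,0.155,0.145,0.1,40,0,0,0,0.175,0.165,0.1,40,0,0,0,0.19,0.178,0.1,40,0,0,0,0.196,0.184,0.1,40,0,0,0,0.196,0.184,0.1,40]}}

```text
clock: 10.7
position: [0.6308, 0.1836, 0.1376]
ee_rot: [-3.099, -0.511, 0.001]
force: [-0.5, -0.0, -1.4]
width: 0.647
gripper_force: 15.0
```

```bash
python3 chk.py w4
```

```text
[0.6308 0.1836 0.1376] 0.6465195734638597
red [251. 172.] (0.012, [0.6319, 0.1839], array([79., 80.])) (0.07, [0.6451, 0.1885], array([62., 63.])) (0.076, [0.6465, 0.189], array([60., 61.]))
```

View pics/w4.png

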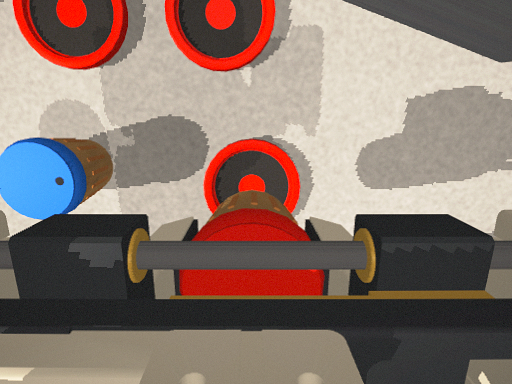

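The red cup is held above the correct pad, whose dot is at (251,185). The other two red pads are further left. I'll place it and then move over the blue cup.

Emit:
{"api": "arm_command", "payload": {"deltas": [0,0,0,0.001,0,-0.03,40,0,0,0,0.001,0,-0.06,40,0,0,0,0.001,0,-0.08,40,0,0,0,0.001,0,-0.088,40,0,0,0,0.001,0,-0.093,40,0,0,0,0.001,0,-0.093,40,0,0,0,0.001,0,-0.093,70,0,0,0,0.001,0,-0.093,91.8,0,0,0,0.001,0,-0.093,91.8,0,0,0,0.001,0,-0.093,91.8,0,0,0,0.001,0,-0.093,91.8,0,0,0,0.001,0,-0.06,91.8,0,0,0,0.001,0,-0.02,91.8,0,0,0,0.001,0,0.02,91.8,0,0,0,-0.007,0.037,0.02,91.8,0,0,0,-0.015,0.074,0.02,91.8,0,0,0,-0.023,0.11,0.02,91.8,0,0,0,-0.031,0.147,0.02,91.8,0,0,0,-0.031,0.147,0.02,91.8,0,0,0,-0.031,0.147,0.02,91.8]}}

```text
clock: 12.75
position: [0.5993, 0.3311, 0.1576]
ee_rot: [-3.099, -0.513, 0.001]
force: [-0.0, -0.9, 0.1]
width: 0.997
gripper_force: 0.0
```

```bash
python3 chk.py w5
```

```text
[0.5993 0.3311 0.1576] 0.9965343649792909
red [257.  40.] (0.012, [0.7204, 0.3674], array([24., 24.])) (0.07, [0.7081, 0.3643], array([19., 19.])) (0.076, [0.7069, 0.364], array([18., 19.]))
blue [248. 195.] (0.012, [0.5865, 0.3297], array([71., 73.])) (0.07, [0.6016, 0.3343], array([57., 58.])) (0.076, [0.6032, 0.3348], array([55., 57.]))
```

Emit:
{"api": "arm_command", "payload": {"deltas": [0,0,0,0.002,0.002,-0.04,91.8,0,0,0,0.002,0.002,-0.08,91.8,0,0,0,0.002,0.002,-0.11,91.8,0,0,0,0.002,0.002,-0.12,91.8,0,0,0,0.002,0.002,-0.12,91.8,0,0,0,0.002,0.002,-0.12,40,0,0,0,0.002,0.002,-0.12,40,0,0,0,0.002,0.002,-0.12,40,0,0,0,0.002,0.002,-0.12,40,0,0,0,0.002,0.002,-0.12,40,0,0,0,0.002,0.002,-0.12,40,0,0,0,0.002,0.002,-0.12,40,0,0,0,0.002,0.002,-0.12,40], "force": 15}}

```text
clock: 14.1
position: [0.6024, 0.3326, 0.0385]
ee_rot: [-3.099, -0.51, -0.002]
force: [-0.1, 1.2, 6.0]
width: 0.644
gripper_force: 14.9
```

Emit:
{"api": "arm_command", "payload": {"deltas": [0,0,0,0,0,0.01,40,0,0,0,0,0,0.03,40,0,0,0,0,0,0.06,40,0,0,0,0,0,0.09,40,0,0,0,-0.01,-0.002,0.1,40,0,0,0,-0.03,-0.006,0.1,40,0,0,0,-0.055,-0.01,0.1,40,0,0,0,-0.08,-0.015,0.1,40,0,0,0,-0.105,-0.019,0.1,40,0,0,0,-0.13,-0.024,0.1,40,0,0,0,-0.148,-0.027,0.1,40,0,0,0,-0.157,-0.029,0.1,40,0,0,0,-0.157,-0.029,0.1,40,0,0,0,-0.157,-0.029,0.1,40]}}

```text
clock: 15.5
position: [0.4457, 0.3028, 0.1378]
ee_rot: [3.1, 0.509, 0.001]
force: [0.7, -0.7, -2.0]
width: 0.642
gripper_force: 15.0
```

```bash
python3 chk.py w6
```

```text
[0.4457 0.3028 0.1378] 0.6418342247362474
blue [244. 172.] (0.012, [0.4435, 0.3073], array([79., 80.])) (0.07, [0.4575, 0.3109], array([62., 62.])) (0.076, [0.4589, 0.3113], array([60., 61.]))
```

View pics/w6.png

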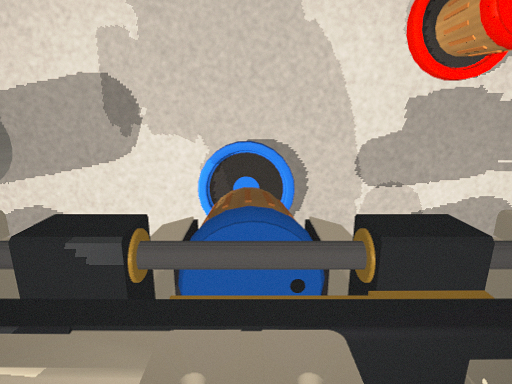

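The red cup stands inside its rim (460,35), and the blue cup hangs upright over its pad (247,185). I'll shift 3 mm, place it, and go to the green cup.

Emit:
{"api": "arm_command", "payload": {"deltas": [0,0,0,-0.002,0.003,-0.03,40,0,0,0,-0.002,0.003,-0.06,40,0,0,0,-0.002,0.003,-0.08,40,0,0,0,-0.002,0.003,-0.088,40,0,0,0,-0.002,0.003,-0.093,40,0,0,0,-0.002,0.003,-0.093,40,0,0,0,-0.002,0.003,-0.093,70,0,0,0,-0.002,0.003,-0.093,91.8,0,0,0,-0.002,0.003,-0.093,91.8,0,0,0,-0.002,0.003,-0.093,91.8,0,0,0,-0.002,0.003,-0.093,91.8,0,0,0,-0.002,0.003,-0.06,91.8,0,0,0,-0.002,0.003,-0.02,91.8,0,0,0,-0.002,0.003,0.02,91.8,0,0,0,-0.003,-0.037,0.02,91.8,0,0,0,-0.004,-0.077,0.02,91.8,0,0,0,-0.005,-0.117,0.02,91.8,0,0,0,-0.005,-0.156,0.02,91.8,0,0,0,-0.005,-0.156,0.02,91.8,0,0,0,-0.005,-0.156,0.02,91.8]}}

```text
clock: 17.55
position: [0.4402, 0.1461, 0.158]
ee_rot: [3.101, 0.506, 0.001]
force: [0.2, 0.7, 0.0]
width: 0.999
gripper_force: 0.0
```

```bash
python3 chk.py w7
```

```text
[0.4402 0.1461 0.158 ] 0.9991201848550483
green [247. 197.] (0.012, [0.4253, 0.1457], array([71., 73.])) (0.07, [0.4408, 0.15], array([57., 58.])) (0.076, [0.4424, 0.1505], array([55., 57.]))
blue [ 71. 127.] (0.012, [0.4362, 0.3197], array([ 84., 131.])) (0.07, [0.4495, 0.2885], array([ 67., 104.])) (0.076, [0.4509, 0.2853], array([ 65., 101.]))
```

Emit:
{"api": "arm_command", "payload": {"deltas": [0,0,0,0.001,0.003,-0.04,91.8,0,0,0,0.001,0.003,-0.08,91.8,0,0,0,0.001,0.003,-0.11,91.8,0,0,0,0.001,0.003,-0.12,91.8,0,0,0,0.001,0.003,-0.12,91.8,0,0,0,0.001,0.003,-0.12,40,0,0,0,0.001,0.003,-0.12,40,0,0,0,0.001,0.003,-0.12,40,0,0,0,0.001,0.003,-0.12,40,0,0,0,0.001,0.003,-0.12,40,0,0,0,0.001,0.003,-0.12,40,0,0,0,0.001,0.003,-0.12,40,0,0,0,0.001,0.003,-0.12,40], "force": 15}}

```text
clock: 18.9
position: [0.4414, 0.15, 0.0383]
ee_rot: [-3.1, -0.509, -0.002]
force: [-1.0, -0.6, 7.6]
width: 0.642
gripper_force: 15.0
```

Emit:
{"api": "arm_command", "payload": {"deltas": [0,0,0,0,0,0.01,40,0,0,0,0,0,0.03,40,0,0,0,0,0,0.06,40,0,0,0,0,0,0.09,40,0,0,0,0,-0.01,0.1,40,0,0,0,0.001,-0.03,0.1,40,0,0,0,0.003,-0.06,0.1,40,0,0,0,0.005,-0.1,0.1,40,0,0,0,0.007,-0.14,0.1,40,0,0,0,0.009,-0.18,0.1,40,0,0,0,0.011,-0.22,0.1,40,0,0,0,0.013,-0.26,0.1,40,0,0,0,0.015,-0.3,0.1,40,0,0,0,0.017,-0.34,0.1,40,0,0,0,0.019,-0.38,0.1,40,0,0,0,0.02,-0.42,0.1,40,0,0,0,0.022,-0.45,0.1,40,0,0,0,0.023,-0.47,0.1,40,0,0,0,0.023,-0.476,0.1,40,0,0,0,0.023,-0.476,0.1,40]}}

```text
clock: 20.9
position: [0.4631, -0.3266, 0.1373]
ee_rot: [-3.1, -0.507, 0.001]
force: [0.1, 1.5, -0.6]
width: 0.643
gripper_force: 15.0
```

```bash
python3 chk.py w8
```

```text
[ 0.4631 -0.3266  0.1373] 0.642655073560137
green [254. 173.] (0.012, [0.4633, -0.3288], array([79., 80.])) (0.07, [0.4768, -0.3237], array([61., 62.])) (0.076, [0.4782, -0.3231], array([60., 60.]))
```

View pics/w8.png

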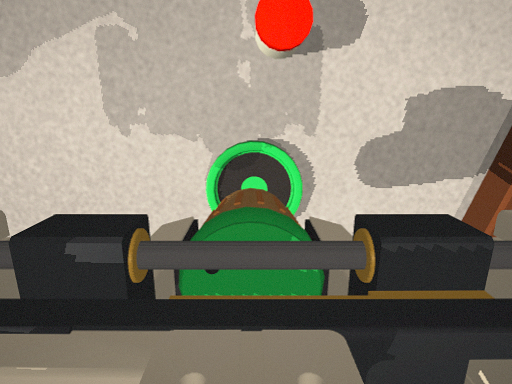

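The green cup is held above its pad (254,186), clear of the tray. I'll place it and rise straight up.

Emit:
{"api": "arm_command", "payload": {"deltas": [0,0,0,0,-0.001,-0.03,40,0,0,0,0,-0.001,-0.06,40,0,0,0,0,-0.001,-0.08,40,0,0,0,0,-0.001,-0.088,40,0,0,0,0,-0.001,-0.093,40,0,0,0,0,-0.001,-0.093,40,0,0,0,0,-0.001,-0.093,70,0,0,0,0,-0.001,-0.093,91.8,0,0,0,0,-0.001,-0.093,91.8,0,0,0,0,-0.001,-0.093,91.8,0,0,0,0,-0.001,-0.093,91.8,0,0,0,0,-0.001,-0.06,91.8,0,0,0,0,-0.001,-0.02,91.8,0,0,0,0,-0.001,0.02,91.8,0,0,0,-0.04,-0.03,0.06,91.8,0,0,0,-0.08,-0.06,0.1,91.8,0,0,0,-0.12,-0.09,0.1,91.8,0,0,0,-0.16,-0.12,0.1,91.8,0,0,0,-0.16,-0.12,0.1,91.8,0,0,0,-0.16,-0.12,0.1,91.8]}}

```text
clock: 22.95
position: [0.2999, -0.449, 0.2382]
ee_rot: [3.1, 0.498, -0.002]
force: [-0.2, 0.9, 0.1]
width: 0.999
gripper_force: 0.0
```

```bash
python3 - <<'E'
from h import *
im=optics.get_image('top'); cal=optics.calibration('top'); cv2.imwrite('pics/top9.png',im)
# lid (bright top, z=.076) vs pad centre: print merged blobs
for c,k in blobs(im,cal,None): print(c,k.mean(0).round(),*[(z,circ(cal,k,z)[0].round(4).tolist(),(circ(cal,k,z)[1]*1000).round()) for z in (.012,.044,.076)])
E
```

```text
red [394. 184.] (0.012, [0.6004, -0.3175], array([40., 43.])) (0.044, [0.5948, -0.3053], array([39., 41.])) (0.076, [0.5892, -0.293], array([37., 40.]))
red [184. 170.] (0.012, [0.632, 0.1834], array([84., 89.])) (0.044, [0.6253, 0.1781], array([81., 86.])) (0.076, [0.6186, 0.1728], array([78., 83.]))
red [111. 133.] (0.012, [0.7223, 0.3661], array([86., 87.])) (0.044, [0.7124, 0.3544], array([83., 84.])) (0.076, [0.7026, 0.3427], array([80., 81.]))
red [158. 118.] (0.012, [0.7591, 0.2525], array([86., 87.])) (0.044, [0.7479, 0.2448], array([83., 84.])) (0.076, [0.7367, 0.237], array([80., 81.]))
yellow [259. 185.] (0.012, [0.5948, 0.0068], array([85., 86.])) (0.044, [0.5894, 0.0077], array([82., 83.])) (0.076, [0.584, 0.0086], array([79., 80.]))
yellow [339. 172.] (0.012, [0.6275, -0.1831], array([40., 42.])) (0.044, [0.6209, -0.1756], array([39., 40.])) (0.076, [0.6144, -0.168], array([37., 39.]))
green [402. 240.] (0.012, [0.464, -0.3312], array([79., 94.])) (0.044, [0.4631, -0.3185], array([76., 90.])) (0.076, [0.4623, -0.3058], array([74., 87.]))
blue [129. 250.] (0.012, [0.4437, 0.3081], array([82., 91.])) (0.044, [0.4435, 0.2984], array([79., 88.])) (0.076, [0.4434, 0.2887], array([76., 84.]))
```

View pics/top9.png

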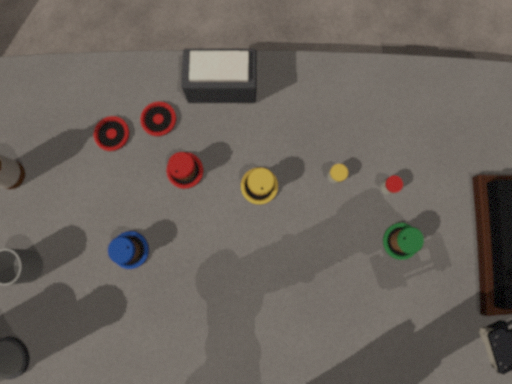

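The top view shows every lid offset from its pad by about what parallax at 76 mm height predicts: blue (121,249), red (182,164), yellow (261,180), green (411,240). The pots haven't moved, so I'm handing in.

```bash
python3 -c "
from cell import arm; print(arm.sign_off())"
```

```text
the job is handed in; nothing more can be done
None
```

I placed all four cups on the pads matching their lids and handed the job in at about 23 s; the last top view shows them centred to within a few millimetres and the sugar pots unmoved, but sign-off returned no verdict.

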